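# Lever a stuck chopping board out of its gluing jig

### The job

The striped chopping board is jammed in its gluing jig. Put the tip of the red-handled pry bar over the steel fulcrum rod and under the overhanging edge of the board, and press the handle down so that the bar, bearing on the rod, levers the board up by about a centimetre. Then take the bar out and lay it flat on the bench, without knocking over the yellow glue bottle.

Things in the scene. Friction and masses are not known exactly. Their poses are not given: they have to be found in the camera images.
- pry_bar: Loose pry bar, 0.3-0.6 kg, flat on the bench near a dark batten (not the tool). Origin: under the middle of the red handle; x to the blade tip, z up. Handle 150 x 26 x 24 high, x -75 to 75, then a steel end cap of that section to x -87. Steel blade 24 wide, from x 75 to the tip at x 185, underside z 9, top z 15. Balances at about x 25.
- fulcrum: Fixed level steel rod, diameter 16, length 150, on a blue block of the jig. Origin: mid-length on its top line, 105 above the bench; x along the rod, z up, y level away from the board, to where the bar's handle goes. The jammed board's edge is at y -35, its underside 20 above the rod's top; below that edge is free space in to y -75.
- jig: Wooden gluing jig, fixed to the bench, axes as the fulcrum's. Origin: on the bench under the middle of the board, 90 from the fulcrum's origin along -y. Base plate 220 (x) x 190, 20 high, y -75 to 115. Cheeks at x -102 to -82 and 82 to 102, y -55 to 45, 138 high. Bed block under the board: y -55 to 15.
- board (a joint): Rise of the striped chopping board (162 along the rod x 108 x 24 thick, top 149 above the bench when jammed) straight up in the jig, m: 0 = jammed fully down, at most 0.03. Too wide to grip; resists with about 21 N all the way and stays where it is left.
- glue: Bystander: upright yellow glue bottle with an orange cap, 64 in diameter, 160 high, loose. Origin: centre of its base, z up along the bottle.

How it is judged:
On the way:
1. the board is levered up at least 8 mm while the bar bears on the fulcrum rod (value of joint board above 0.008 m and contact force between pry_bar and fulcrum above 1 N), for 0.1 s.
At the end, for the whole second after the job is handed in: The board stands at least 7 mm above its jammed position, the pry bar lies at rest on the bench, level within about 10 degrees, and the glue bottle stands upright (value of joint board above 0.007 m and height (world z) of pry_bar below 0.03 m and angle between pry_bar's own x axis and vertical between 1.4 and 1.74 rad and linear speed of pry_bar below 0.02 m/s and angle between glue's own z axis and vertical below 0.2 rad); the robot touches nothing.
It fails at once if the glue bottle is knocked over (angle between glue's own z axis and vertical above 0.5 rad).
It also fails if it takes over 58 s, if anything falls off the work surface, if the arm or the gripper's body presses on something with over 40 N, if the wrist force passes 120 N, or if a joint passes its speed limit or range.

### The arm

A 6-joint arm with a two-finger parallel gripper is mounted at the origin on the work surface. World frame = base frame: x ahead of the robot, y to its left, z up, the work surface at z = 0. Lengths are in m, angles in rad, forces in N, time in s.
With the tool pointing down it reaches from about 0.25 to 0.775 m from the base axis. Payload 4 kg.
Tool frame: the origin (TCP) lies at the centre of the arm's flange, where the gripper is bolted on; the fingertips stand 199 mm ahead of it and the grasp point (between the pads) lies 180 mm ahead of it (robot.tcp_to_tips is the distance from the TCP to the fingertips, in m); z points along the fingers, y is the line along which they close (so a half turn about z gives the same grasp; the last joint's range is limited). The gripper opens to 94 mm and grips with 3 to 60 N. Pads are 16 mm wide; open, the fingers measure 119 mm over their backs; the gripper's body (75 mm by 177 mm) begins 78 mm behind the grasp point.
Start: joints at [1.199, 0.087, 1.371, -0, 1.684, -0.103], TCP at [0.146, 0.53, 0.405] pointing down, gripper open.
Joint ranges: [-3.1, 3.1], [-0.76, 2.03], [0.27, 2.55], [-1.08, 4.22], [0.17, 2.65], [-2.57, 2.57]. Speed limits (rad/s): [2.79, 2.79, 3.14, 3.14, 3.14, 3.14].

### API

Orientations are given as [roll, pitch, yaw] about the fixed x, y, z axes, in that order (R = Rz(yaw) Ry(pitch) Rx(roll)).
In Python, from bench import telemetry, snapshot, ticket, robot gives the robot as it stands.
- The arm moves only by the tool apply_moves, never from a script. Its argument "moves" is a list that holds one entry, the list of rows, each a list of 5 numbers: the shift along the tool's x, y, z in units of 50 mm (1.0 is 50 mm), then the turn about the tool's z in units of 10 degrees (1.0 is 10 degrees), then the closure, from 0 (fully open) to 1 (shut). A call has 1 to 10 rows; each row is the pose to reach, as a shift and turn from the pose commanded when the call began, along the tool's axes at that moment; what a row does not reach only later rows make up. A row lasts 1/8 s, in which the tool goes at most 62.5 mm and 10.7 degrees, less where a joint would pass 70% of its speed; a pose out of reach is approached as far as the arm can. A call with a gripper value outside its range is refused whole. The fingers move at their own pace and stop on an object; the grip force is fixed at half the most. Time passes only in rows, so rows that repeat a pose let the fingers close. It gives the time, the measured TCP pose, the force, the opening and the grip force at its end, in the units of the state.
- telemetry.get_obs(): the state, without advancing time (a new reading comes with each control period).
- snapshot(name): name is "scene" or "top"; returns a dict with "image" (384x512x3 uint8, red, green, blue), "fovy" (degrees; the focal length in pixels is half the picture's height over the tangent of half this angle, whatever the lens; pixels are square), "cx", "cy" (the principal point, pixels), "R" (3x3) and "t" (3): a world point X has camera coordinates R X + t. Camera axes: x right, y down, z forward; pixel columns grow to the right and rows downward; lengths in m; the calibration is good to about 2 mm. A picture is of the moment at which its call begins. There is no depth.
- ticket.close_job(): hands the job in; it is judged then, once.
The state is a dict: "time": time; "joint_positions": joint angles; "qvel": joint speeds; "joint_torque": joint torques, N m; "tool_pos": TCP position; "ee_rot": TCP orientation; "wrist_force": force on the tool from outside, world axes, zero at the start; "wrist_torque": the same for the moment, N m; "width": finger opening in m; "finger_force": force on a finger pad.
Only numpy, scipy, OpenCV 4.12 (cv2) and the standard library are available. Lean on these libraries where they do the work, as an engineer would, in place of code of your own. Each camera call takes 0.05 s, during which the arm holds its last target. There are 200 camera calls.

## Working session

There is one attempt and no reset: what is moved stays moved. The work goes in short steps, Python scripts to look and compute and a tool call to move; the robot and the scene stay as the last step left them, time stands still between calls to the robot, and variables do not carry over. Pictures are saved under pics/ and viewed, at most 12 in all, crops included, and the job is handed in when it is done.

Besides the shell and the picture viewer there is one more tool, called after "Emit:" by a JSON object that holds its "name" and its "arguments". apply_moves: Moves the arm, as the interface text tells. Its arguments: {"type":"object","properties":{"moves":{"type":"array","items":{"type":"array","items":{"type":"array","items":{"type":"number"}}}}},"required":["moves"]}

```bash
mkdir -p pics; ls
python3 - <<'E'
from bench import telemetry, snapshot
import cv2
o=telemetry.get_obs(); print(o)
for n in("scene","top"):
    s=snapshot(n); cv2.imwrite(f"pics/{n}0.png",cv2.resize(s["image"][:,:,::-1],(768,576)))
    print(n,s["fovy"],s["cx"],s["cy"],s["R"],s["t"])
E
```

```text
pics
{'time': 0.0, 'joint_positions': array([ 1.19890574e+00,  8.79417552e-02,  1.37223841e+00, -1.33151415e-05,
        1.68358141e+00, -1.03098707e-01]), 'qvel': array([ 2.26797095e-04,  1.81016778e-03, -1.67591558e-04, -6.37785570e-04,
        1.08299266e-03,  9.19872426e-05]), 'joint_torque': array([-1.53064870e-03, -3.40165186e+01, -3.02430439e+01,  7.16718799e-02,
        3.27499607e-02, -1.62267697e-04]), 'tool_pos': array([0.14602683, 0.53014501, 0.40351898]), 'ee_rot': array([-3.13943389e+00, -2.10053222e-04,  2.87279907e+00]), 'wrist_force': array([-0.19603593,  0.59569308,  0.20726026]), 'wrist_torque': array([-0.01483423,  0.00156358, -0.00199701]), 'finger_force': 0.0, 'width': 0.09434818359791929}
scene 44.431535028723985 260.6624553191126 201.94265913578536 [[-0.22252471  0.97464099  0.02361548]
 [ 0.61062977  0.15821687 -0.7759502 ]
 [-0.76000924 -0.15824778 -0.63035196]] [ 0.07865619 -0.3300489   1.80769974]
top 56.231813920896826 258.6113895102901 197.15499866058468 [[ 0.00179999 -0.99999598 -0.00219308]
 [-0.98826395 -0.00144388 -0.15274906]
 [ 0.15274528  0.00244229 -0.98826257]] [0.06070266 0.65232888 0.93194822]
```

View pics/scene0.png

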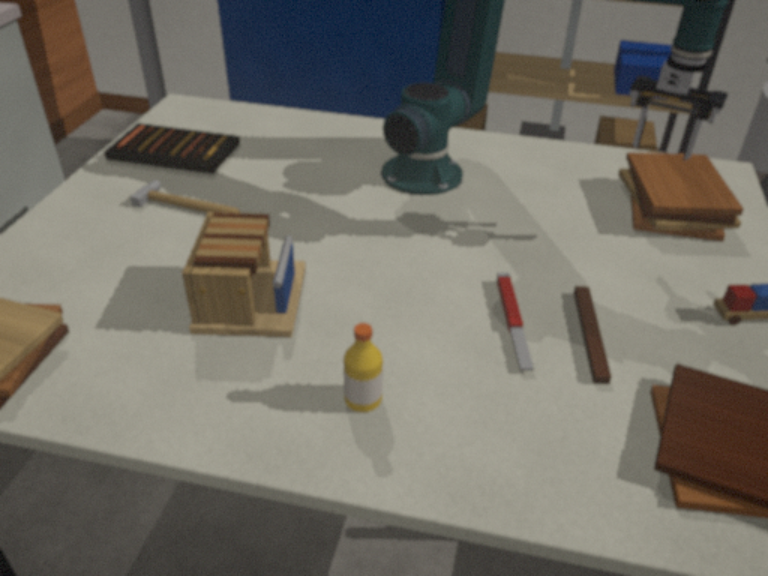

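View pics/top0.png

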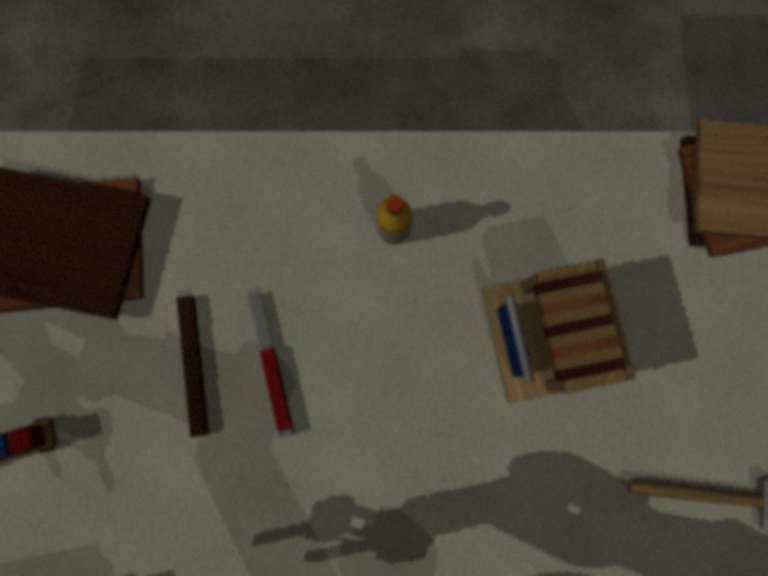

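The scene view shows the bar handle at about (503,275)-(518,325), its tip at (530,368), the bottle base at (363,405), and the jig at (250,290). In the top view the bar runs from (288,430) to its tip at (257,292), with the rod at about (505-532,298-380). The handle side of the rod faces left, towards +y world.

```bash
cat > h.py <<'E'
import numpy as np, cv2
from bench import telemetry, snapshot
def ray(s,uv,z):
    f=s["image"].shape[0]/2/np.tan(np.radians(s["fovy"])/2)
    d=s["R"].T@np.array([(uv[0]-s["cx"])/f,(uv[1]-s["cy"])/f,1.]); c=-s["R"].T@s["t"]
    return (c+d*(z-c[2])/d[2])
def proj(s,X):
    f=s["image"].shape[0]/2/np.tan(np.radians(s["fovy"])/2)
    p=s["R"]@np.asarray(X)+s["t"]; return p[:2]/p[2]*f+[s["cx"],s["cy"]]
def mask(im,kind):
    h=cv2.cvtColor(im,cv2.COLOR_RGB2HSV); H,S,V=[h[...,i].astype(int) for i in range(3)]
    m={"red":((H<6)|(H>174))&(S>170)&(V>70),"blue":(H>105)&(H<125)&(S>150),"yellow":(H>20)&(H<32)&(S>170)&(V>90)}[kind]
    n,l,st,c=cv2.connectedComponentsWithStats(m.astype(np.uint8)); return [(l==i,st[i],c[i]) for i in range(1,n) if st[i,4]>60]
def crop(s,x0,y0,x1,y1,k,name): cv2.imwrite(name,cv2.resize(s["image"][y0:y1,x0:x1,::-1],None,fx=k,fy=k,interpolation=cv2.INTER_CUBIC))
def rect(m):
    c,(w,h),a=cv2.minAreaRect(np.argwhere(m)[:,::-1].astype(np.float32)); return cv2.boxPoints((c,(w,h),a)),c
E
python3 - <<'E'
from h import *
for n in("top","scene"):
    s=snapshot(n)
    for k in("red","blue","yellow"):
        for m,st,c in mask(s["image"],k):
            b,cc=rect(m); z={"red":.024,"blue":.09,"yellow":.08}[k]
            print(n,k,st,c.round(1),"ctr",ray(s,cc,z).round(3)[:2],"corners",[ray(s,p,z)[:2].round(3).tolist() for p in b])
    if n=="top": crop(s,310,160,440,280,6,"pics/jig.png")
E
```

```text
top blue [333 205  14  45 184] [339.6 227. ] ctr [ 0.568 -0.148] corners [[0.624, -0.13], [0.627, -0.143], [0.513, -0.166], [0.51, -0.154]]
top yellow [252 136  11  17 109] [256.3 145.1] ctr [0.79  0.069] corners [[0.802, 0.091], [0.816, 0.072], [0.779, 0.047], [0.765, 0.066]]
scene blue [ 147    0  150   73 5510] [231.9  25.5] ctr [-0.521 -0.39 ] corners [[-0.05, -0.56], [-0.939, -0.946], [-1.193, -0.148], [-0.214, 0.016]]
scene blue [412  28  35  34 578] [427.6  39.8] ctr [-0.675  0.561] corners [[-0.468, 0.477], [-0.912, 0.501], [-0.913, 0.658], [-0.473, 0.612]]
```

View pics/jig.png

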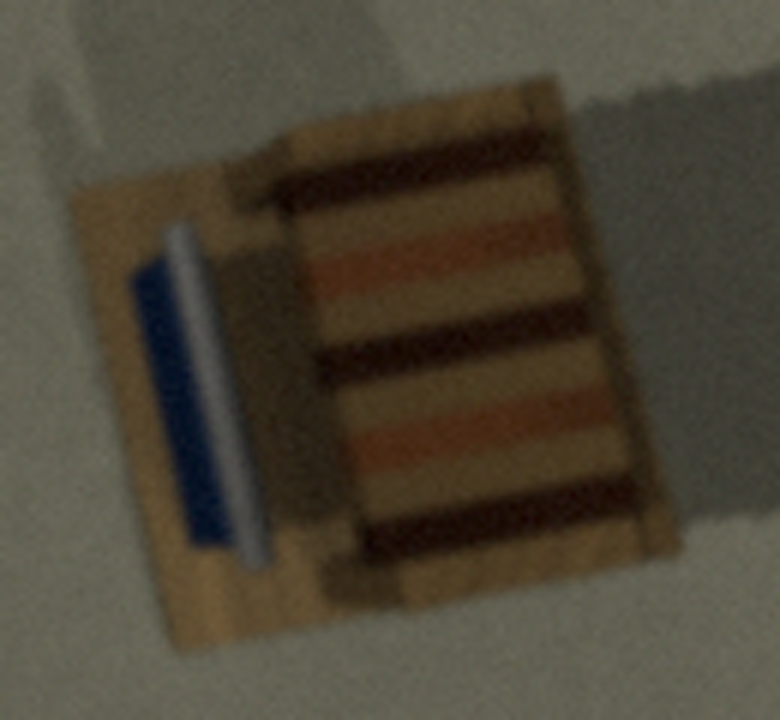

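The crop shows the rod from (178,225) to (258,568), with the blue block to its left and the board's left edge from about (280,190) to (360,560).

```bash
sed -i 's/(S>170)&(V>70),"blue"/(S>140)\&(V>40),"blue"/; s/(H>20)&(H<32)&(S>170)&(V>90)/(H>18)\&(H<34)\&(S>150)\&(V>60)/' h.py
python3 - <<'E'
from h import *
t=snapshot("top"); sc=snapshot("scene")
P=[ray(t,(310+(x)/6-.4,160+(y)/6-.4),.101)[:2] for x,y in((178,225),(258,568))]
d=P[0]-P[1];print("rod",P,"mid",(P[0]+P[1])/2,"len",np.hypot(*d),"yaw deg",np.degrees(np.arctan2(d[1],d[0])))
E1=[ray(t,(310+(x)/6-.4,160+(y)/6-.4),.02)[:2] for x,y in((72,190),(175,652))]
d=E1[0]-E1[1];print("base edge mid",(E1[0]+E1[1])/2,np.hypot(*d),np.degrees(np.arctan2(d[1],d[0])))
for n,s in(("top",t),("scene",sc)):
    for m,st,c in mask(s["image"],"red"):
        b,cc=rect(m);q=[ray(s,p,.024)[:2].round(3).tolist() for p in b]
        print(n,st,c.round(1),"ctr",ray(s,cc,.024)[:2].round(3),q)
    for m,st,c in mask(s["image"],"yellow"): print(n,"y",st,c.round(1))
print("tip",ray(t,(257/1.5,292/1.5),.015).round(3)," scene tip",ray(sc,(530/1.5,368/1.5),.015).round(3), "bottle base",ray(sc,(363/1.5,402/1.5),0).round(3))
E
```

```text
rod [array([ 0.64482377, -0.14715882]), array([ 0.49871614, -0.17608352])] mid [ 0.57176996 -0.16162117] len 0.1489431996436877 yaw deg 11.197965880875135
base edge mid [ 0.56726389 -0.13680445] 0.2174448559812837 11.021689503619818
top [174 233  20  54 482] [183.4 259.4] ctr [0.484 0.267] [[0.553, 0.299], [0.559, 0.273], [0.417, 0.236], [0.412, 0.261]]
top [  4 285  17  17 197] [ 12.1 293. ] ctr [0.393 0.727] [[0.407, 0.752], [0.416, 0.715], [0.38, 0.702], [0.371, 0.738]]
top y [252 135  19  21 208] [259.1 146.5]
scene [333 185  15  32 238] [339.7 200.9] ctr [0.495 0.269] [[0.426, 0.238], [0.411, 0.259], [0.558, 0.297], [0.572, 0.277]]
scene [487 191  16  16 166] [495.  197.6] ctr [0.368 0.717] [[0.335, 0.7], [0.323, 0.745], [0.4, 0.733], [0.412, 0.69]]
scene y [231 227  23  26 403] [242.5 240. ]
tip [0.664 0.309 0.015]  scene tip [0.664 0.322 0.015] bottle base [0.801 0.054 0.   ]
```

Emit:
{"name": "apply_moves", "arguments": {"moves": [[[-1,-0.36,0.2,-0.4,0],[-2,-0.72,0.4,-0.8,0],[-3,-1.08,0.6,-1.2,0],[-4,-1.44,0.8,-1.6,0],[-5,-1.8,1,-2,0],[-6,-2.15,1.3,-2.4,0],[-7,-2.5,1.6,-2.8,0],[-7.8,-2.8,1.9,-3.04,0],[-8.38,-3.01,2.1,-3.04,0],[-8.38,-3.01,2.1,-3.04,0]]]}}

```text
time: 1.55
tool_pos: [0.5112, 0.2724, 0.2981]
ee_rot: [-3.141, -0.003, -2.883]
wrist_force: [-0.5, 0.3, 0.3]
width: 0.0937
finger_force: 0.0
```

Run:
```python
from h import *
o=telemetry.get_obs();print(o["time"],o["tool_pos"],o["ee_rot"])
t=snapshot("scene");crop(t,290,130,440,260,5,"pics/a.png")
```

```text
1.55 [0.51121312 0.27237755 0.29814884] [-3.14113738e+00 -2.58292830e-03 -2.88315661e+00]
```

View pics/a.png

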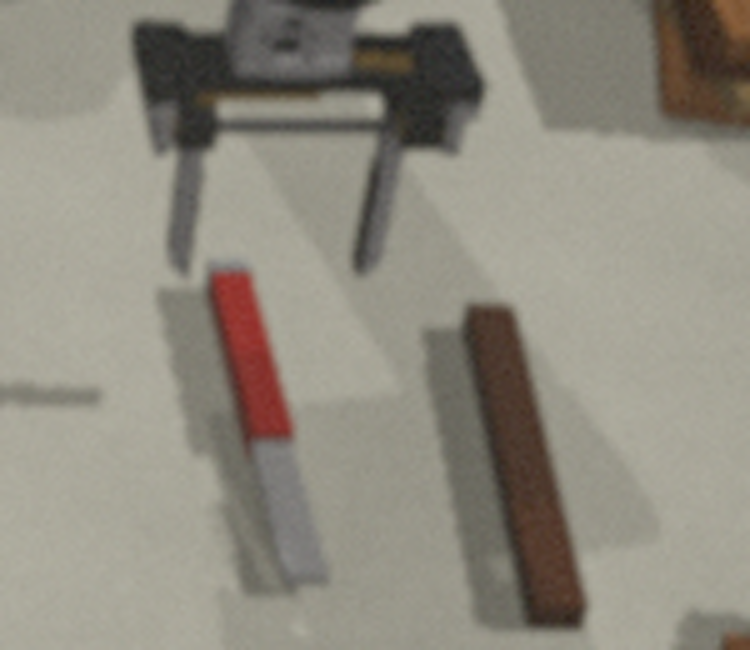

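The open fingers straddle the bar line, and the batten is clear to the right. I'll descend and grip.

Emit:
{"name": "apply_moves", "arguments": {"moves": [[[0,0,0.8,0,0],[0,0,1.5,0,0],[0,0,1.9,0,0],[0,0,1.9,0,0],[0,0,1.9,0,1],[0,0,1.9,0,1],[0,0,1.9,0,1],[0,0,1.9,0,1],[0,0,1.9,0,1],[0,0,1.9,0,1]]]}}

```text
time: 2.85
tool_pos: [0.5101, 0.2738, 0.2047]
ee_rot: [3.142, -0.0, -2.88]
wrist_force: [0.9, 0.1, -0.3]
width: 0.0373
finger_force: 0.0
```

Emit:
{"name": "apply_moves", "arguments": {"moves": [[[0,0,0,0,1],[0,0,0,0,1],[0,0,0,0,1],[0,0,0,0,1],[0,0,0,0,1]]]}}

```text
time: 3.48
tool_pos: [0.51, 0.274, 0.2046]
ee_rot: [3.141, -0.0, -2.88]
wrist_force: [-0.3, 1.5, -0.1]
width: 0.026
finger_force: 30.0
```

Emit:
{"name": "apply_moves", "arguments": {"moves": [[[0,0,-0.3,0,1],[0,0,-0.8,0,1],[0,0,-1.4,0,1],[0,0,-2.0,0.5,1],[0,-0.3,-2.5,1.2,1],[0.1,-0.8,-2.7,2,1],[0.2,-1.3,-2.7,2.8,1],[0.3,-1.8,-2.7,3.6,1],[0.4,-2.3,-2.7,4.4,1],[0.5,-2.7,-2.7,5,1]]]}}

```text
time: 4.72
tool_pos: [0.5206, 0.1358, 0.3401]
ee_rot: [-3.141, 0.0, 2.526]
wrist_force: [-0.4, 0.5, -4.0]
width: 0.0259
finger_force: 30.0
```

```bash
cat > rel.py <<'E'
import sys; from h import *
o=telemetry.get_obs(); p=o["tool_pos"]; y=o["ee_rot"][2]
F=np.array([.571,-.161]); fx=np.array([np.cos(np.radians(11.1)),np.sin(np.radians(11.1))]); fy=np.array([-fx[1],fx[0]])
print("fulcrum frame", ((p[:2]-F)@fx).round(4),((p[:2]-F)@fy).round(4),"z",p[2].round(4))
if len(sys.argv)>1:
    a,b,z=map(float,sys.argv[1:4]); d=F+a*fx+b*fy-p[:2]
    print("units",(d@[np.cos(y),np.sin(y)]/.05).round(3),(d@[np.sin(y),-np.cos(y)]/.05).round(3),((p[2]-z)/.05).round(3),"turn",(((np.degrees(y)-101.1)+180)%360-180)/10)
E
python3 rel.py 0 .23 .3376
```

```text
fulcrum frame 0.0077 0.3009 z 0.3401
units -0.92 -1.09 0.05 turn 4.3651174246667495
```

Emit:
{"name": "apply_moves", "arguments": {"moves": [[[-0.2,-0.2,0,0.8,1],[-0.4,-0.4,0,1.6,1],[-0.6,-0.7,0,2.4,1],[-0.8,-0.9,0,3.2,1],[-0.92,-1.09,0,4,1],[-0.92,-1.09,0,4.37,1],[-0.92,-1.09,0,4.37,1],[-0.92,-1.09,0,4.37,1]]]}}

```text
time: 5.72
tool_pos: [0.5271, 0.066, 0.3398]
ee_rot: [-3.141, 0.0, 1.769]
wrist_force: [-0.6, -0.6, -3.1]
width: 0.0257
finger_force: 30.0
```

```bash
python3 rel.py 0 .23 .3076
python3 - <<'E'
from h import *
s=snapshot("scene"); t=snapshot("top")
a=cv2.resize(s["image"][110:240,110:310],None,fx=3.8,fy=3.8,interpolation=cv2.INTER_CUBIC)
cv2.imwrite("pics/b.png",a[:,:,::-1])
E
```

```text
fulcrum frame 0.0007 0.2312 z 0.3398
units -0.024 -0.013 0.645 turn 0.025997083670230837
```

View pics/b.png

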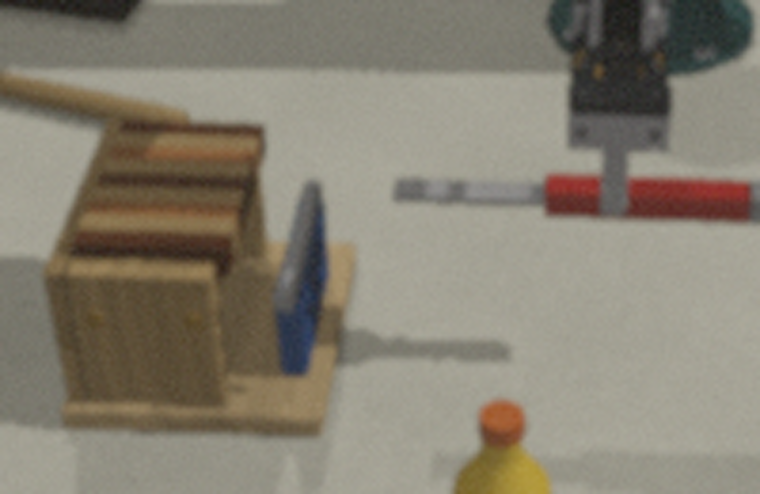

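The bar is held about level, its tip at crop pixel (395,188), pointing at the rod. I'll lower it to insertion height, move closer and check.

Emit:
{"name": "apply_moves", "arguments": {"moves": [[[0,0,0.3,0,1],[-0.3,-0.01,0.6,0.03,1],[-0.6,-0.01,0.65,0.03,1],[-0.82,-0.01,0.65,0.03,1],[-0.82,-0.01,0.65,0.03,1],[-0.82,-0.01,0.65,0.03,1]]]}}

```text
time: 6.58
tool_pos: [0.535, 0.0256, 0.3078]
ee_rot: [3.14, -0.0, 1.762]
wrist_force: [-0.4, -1.0, -3.0]
width: 0.0258
finger_force: 30.0
```

```bash
python3 rel.py 0 .09 .3076
python3 - <<'E'
from h import *
s=snapshot("scene"); t=snapshot("top")
F=np.array([.571,-.161]); a=np.radians(11.1); fx=np.array([np.cos(a),np.sin(a)]); fy=np.array([-fx[1],fx[0]])
def W(x,y,z): return [*(F+x*fx+y*fy),z]
for nm,P in (("tip",W(0,.03,.115)),("endcap",W(0,.19+.112,.115)),("rod mid",W(0,0,.105)),("board edge",W(0,-.035,.125))):
    print(nm,"scene crop",(proj(s,P)-[110,110])*3.8,"top crop",(proj(t,P)-[230,160])*4)
A=cv2.resize(s["image"][110:240,110:310],None,fx=3.8,fy=3.8,interpolation=cv2.INTER_CUBIC)
cv2.imwrite("pics/c.png",A[:,:,::-1])
B=cv2.resize(t["image"][160:280,230:430],None,fx=4,fy=4,interpolation=cv2.INTER_CUBIC); cv2.imwrite("pics/d.png",B[:,:,::-1])
E
```

```text
fulcrum frame 0.0006 0.19 z 0.3078
units -2.0 -0.007 0.004 turn -0.012358803133838591
tip scene crop [340.02554425 221.49894419] top crop [421.25836587 269.99476922]
endcap scene crop [706.31751144 235.09811217] top crop [ -4.10043972 353.30231119]
rod mid scene crop [300.68173819 231.01262805] top crop [463.96868023 262.07619127]
board edge scene crop [251.48488478 207.1352    ] top crop [526.3432854  248.95792311]
```

View pics/c.png

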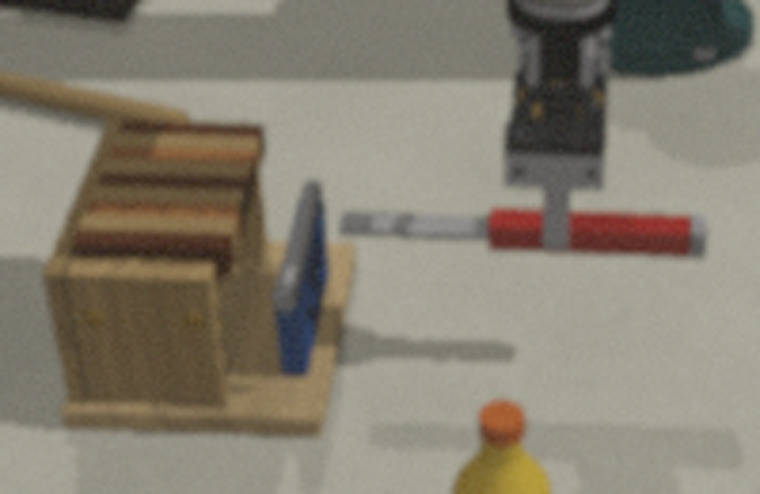

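View pics/d.png

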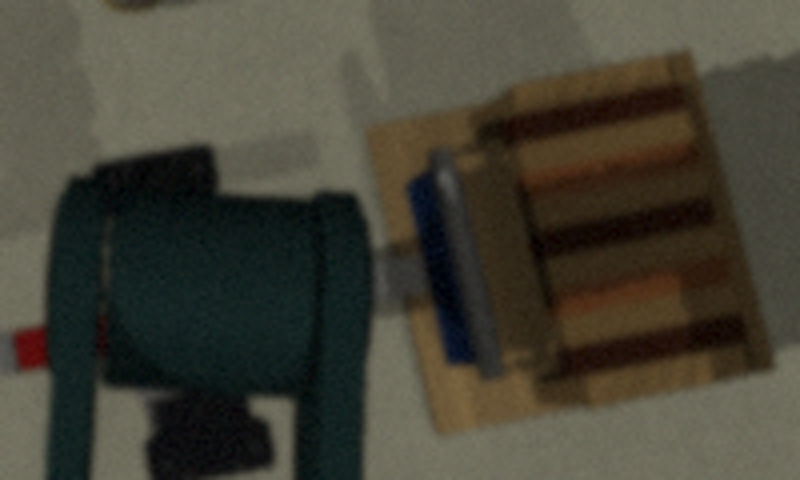

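The bar's tip (341,222) and end cap (705,236) match the predictions, so it is level and aligned. Inserting.

Emit:
{"name": "apply_moves", "arguments": {"moves": [[[-0.3,0,0,0,1],[-0.6,0,0,0,1],[-0.9,0,0,0,1],[-1.2,0,0,0,1],[-1.5,0,0,0,1],[-1.75,0,0,0,1],[-1.95,0,0,0,1],[-1.95,0,0,0,1]]]}}

```text
time: 7.68
tool_pos: [0.5535, -0.0707, 0.3071]
ee_rot: [-3.142, -0.0, 1.762]
wrist_force: [-0.4, 0.4, -3.2]
width: 0.0255
finger_force: 30.0
```

```bash
python3 rel.py 0 .09 .3076
```

```text
fulcrum frame 0.0002 0.092 z 0.3071
units -0.039 -0.005 -0.01 turn -0.015773718179647744
```

Emit:
{"name": "apply_moves", "arguments": {"moves": [[[0,0,0.1,0,1],[0,0,0.2,0,1],[0,0,0.3,0,1],[0,0,0.4,0,1],[0,0,0.5,0,1],[0,0,0.6,0,1],[0,0,0.6,0,1]]]}}

```text
time: 8.55
tool_pos: [0.5536, -0.0701, 0.2791]
ee_rot: [3.14, 0.001, 1.763]
wrist_force: [-2.9, 0.7, 6.9]
width: 0.0255
finger_force: 30.0
```

```bash
cat > bd.py <<'E'
from h import *
import sys
s=snapshot("scene"); A=cv2.resize(s["image"][110:240,110:310],None,fx=3.8,fy=3.8,interpolation=cv2.INTER_CUBIC); cv2.imwrite(sys.argv[1],A[:,:,::-1])
E
python3 rel.py; python3 bd.py pics/e.png
```

```text
fulcrum frame 0.0004 0.0925 z 0.2791
```

View pics/e.png

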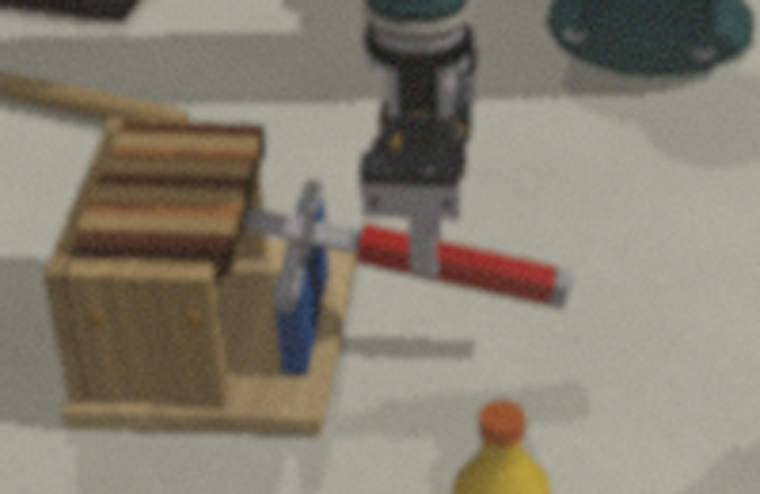

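The bar is tilted over the rod with its tip under the board, and the force has begun to rise. I'll press on.

Emit:
{"name": "apply_moves", "arguments": {"moves": [[[0,0,0.08,0,1],[0,0,0.16,0,1],[0,0,0.24,0,1],[0,0,0.32,0,1],[0,0,0.38,0,1],[0,0,0.38,0,1],[0,0,0.38,0,1]]]}}

```text
time: 9.48
tool_pos: [0.5546, -0.0716, 0.2637]
ee_rot: [3.135, 0.007, 1.761]
wrist_force: [-3.9, -2.4, 15.5]
width: 0.0259
finger_force: 30.0
```

```bash
python3 rel.py; python3 bd.py pics/f.png
python3 - <<'E'
import cv2,numpy as np
# board rise: vertical shift of stripe region between before (c) and now (f)
a,b=[cv2.cvtColor(cv2.imread(f"pics/{n}.png"),cv2.COLOR_BGR2GRAY)for n in "cf"]
e=cv2.cvtColor(cv2.imread("pics/e.png"),cv2.COLOR_BGR2GRAY)
for n,i in(("e",e),("f",b)):
    r=cv2.matchTemplate(i[100:290,60:300],a[150:235,110:225],cv2.TM_CCOEFF_NORMED);_,v,_,l=cv2.minMaxLoc(r);print(n,v,"shift px",l[0]-50,l[1]-50)
from h import *
s=snapshot("scene");P=np.array([.56,-.23,.149]);print("px for 10mm",(proj(s,P+[0,0,.01])-proj(s,P))*3.8)
E
```

```text
fulcrum frame 0.0011 0.0909 z 0.2637
e 0.956404983997345 shift px -9 -1
f 0.9686254858970642 shift px -8 -11
px for 10mm [ -1.3993152  -11.41867261]
```

Emit:
{"name": "apply_moves", "arguments": {"moves": [[[0,0,0.05,0,1],[0,0,0.1,0,1],[0,0,0.1,0,1],[0,0,0.1,0,1]]]}}

```text
time: 10.07
tool_pos: [0.5548, -0.0721, 0.2594]
ee_rot: [3.134, 0.009, 1.761]
wrist_force: [-3.6, -3.9, 17.1]
width: 0.0259
finger_force: 30.0
```

```bash
python3 rel.py; python3 bd.py pics/g.png
python3 - <<'E'
import cv2
e,f,g=[cv2.cvtColor(cv2.imread(f"pics/{n}.png"),cv2.COLOR_BGR2GRAY)for n in "efg"]
for i in(f,g):
    r=cv2.matchTemplate(i[100:290,60:300],e[150:235,110:225],cv2.TM_CCOEFF_NORMED);_,v,_,l=cv2.minMaxLoc(r);print(v,l[0]-50,l[1]-50)
E
```

```text
fulcrum frame 0.0013 0.0904 z 0.2594
0.9756553769111633 5 -10
0.9674230813980103 4 -13
```

View pics/g.png

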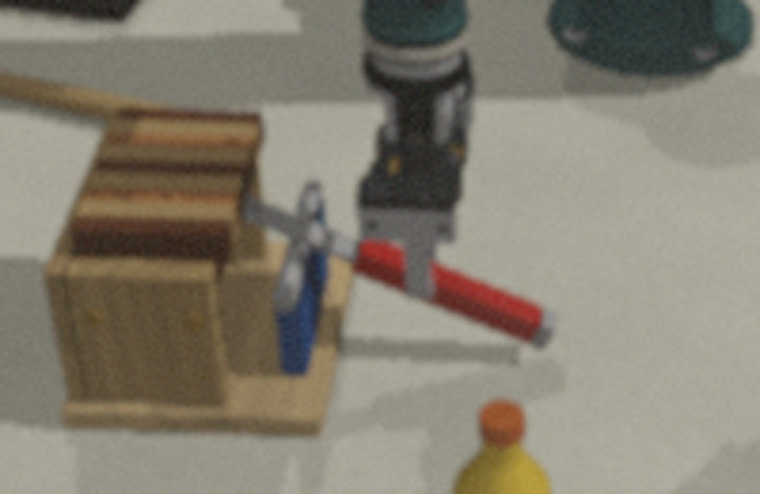

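The board is up about 11-12 mm, its top edge at row 222 against 235 before, with the bar bearing on the rod at (315,235). Now I'll ease off slightly and withdraw.

Emit:
{"name": "apply_moves", "arguments": {"moves": [[[0,0,-0.06,0,1],[0,0,-0.12,0,1],[0.15,0,-0.15,0,1],[0.4,0,-0.15,0,1],[0.7,0,-0.15,0,1],[1.0,0,-0.15,0,1],[1.4,0,-0.15,0,1],[1.8,0,-0.15,0,1],[2.2,0,-0.15,0,1],[2.6,0,-0.15,0,1]]]}}

```text
time: 11.38
tool_pos: [0.5283, 0.0591, 0.2607]
ee_rot: [3.141, -0.0, 1.763]
wrist_force: [-0.1, 0.5, -3.6]
width: 0.0259
finger_force: 29.9
```

```bash
python3 rel.py 0 .245 .2646; python3 bd.py pics/i.png
python3 - <<'E'
import cv2
e,f,g=[cv2.cvtColor(cv2.imread(f"pics/{n}.png"),cv2.COLOR_BGR2GRAY)for n in "egi"]
for i in(f,g):
    r=cv2.matchTemplate(i[100:290,60:300],e[150:235,110:225],cv2.TM_CCOEFF_NORMED);_,v,_,l=cv2.minMaxLoc(r);print(v,l[0]-50,l[1]-50)
E
```

```text
fulcrum frame 0.0004 0.2242 z 0.2607
units 0.416 -0.009 -0.077 turn -0.008395036957719527
0.9674230813980103 4 -13
0.8841924667358398 7 -12
```

View pics/i.png

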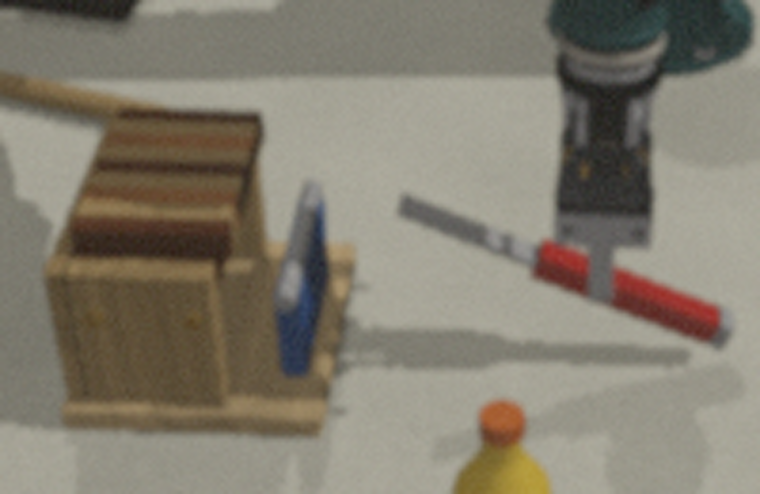

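The bar is clear of the jig but tilted, and the board stays up. I'll move away and press it down level on the bench.

Emit:
{"name": "apply_moves", "arguments": {"moves": [[[0.3,0,0,0,1],[0.55,0,0.1,0,1],[0.55,0,0.3,0,1],[0.55,0,0.45,0,1],[0.55,0,0.6,0,1],[0.55,0,0.7,0,1],[0.55,0,0.8,0,1],[0.55,0,0.9,0,1],[0.55,0,0.9,0,1]]]}}

```text
time: 12.55
tool_pos: [0.5232, 0.0847, 0.215]
ee_rot: [-3.141, -0.001, 1.763]
wrist_force: [-0.2, -1.0, -2.3]
width: 0.0254
finger_force: 30.0
```

Emit:
{"name": "apply_moves", "arguments": {"moves": [[[0,0,0.06,0,1],[0,0,0.12,0,1],[0,0,0.18,0,1],[0,0,0.21,0,1],[0,0,0.21,0,1]]]}}

```text
time: 13.18
tool_pos: [0.5233, 0.0846, 0.205]
ee_rot: [-3.141, -0.0, 1.763]
wrist_force: [-0.0, -1.7, -1.3]
width: 0.0259
finger_force: 30.0
```

Run:
```python
from h import *
s=snapshot("scene"); A=cv2.resize(s["image"][130:260,170:370],None,fx=3.8,fy=3.8,interpolation=cv2.INTER_CUBIC); cv2.imwrite("pics/j.png",A[:,:,::-1])
```

```text
(no output)
```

View pics/j.png

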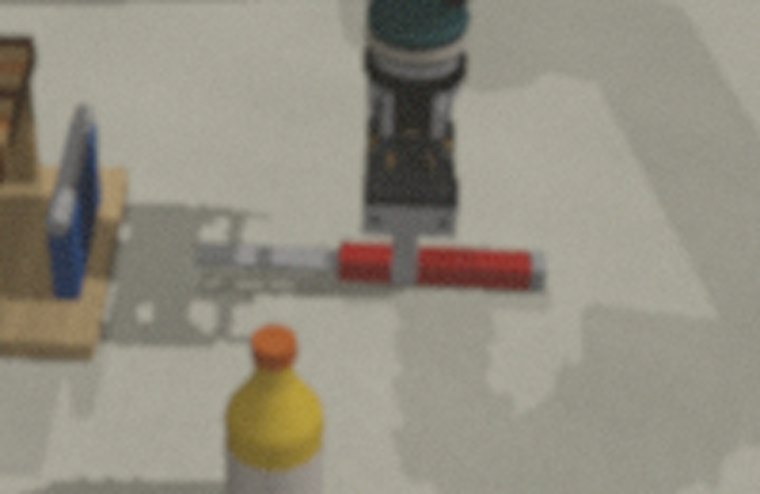

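The bar lies practically flat, from (195,252) to (545,270), away from the jig and the bottle. I'll open and retreat.

Emit:
{"name": "apply_moves", "arguments": {"moves": [[[0,0,0,0,0.6],[0,0,0,0,0.4],[0,0,0,0,0.2],[0,0,0,0,0],[0,0,0,0,0],[0,0,0,0,0],[0,0,0,0,0],[0,0,-0.5,0,0],[0,0,-1.2,0,0],[0,0,-2.0,0,0]]]}}

```text
time: 14.48
tool_pos: [0.5231, 0.0846, 0.3055]
ee_rot: [-3.14, -0.0, 1.763]
wrist_force: [1.1, -0.9, 1.0]
width: 0.094
finger_force: 0.0
```

Emit:
{"name": "apply_moves", "arguments": {"moves": [[[0,0,-0.8,0,0],[0,0,-1,0,0],[0,0,-1,0,0],[0,0,-1,0,0]]]}}

```text
time: 14.98
tool_pos: [0.523, 0.0846, 0.3527]
ee_rot: [-3.137, -0.001, 1.763]
wrist_force: [-0.0, 0.1, -0.5]
width: 0.0937
finger_force: 0.0
```

Run:
```python
from h import *
s=snapshot("scene")
for m,st,c in mask(s["image"],"red"): print(st,rect(m)[0].round(1).tolist())
for m,st,c in mask(s["image"],"yellow"): print("y",st,c.round(1))
e=cv2.cvtColor(cv2.imread("pics/i.png"),cv2.COLOR_BGR2GRAY);A=cv2.cvtColor(cv2.resize(s["image"][110:240,110:310],None,fx=3.8,fy=3.8,interpolation=cv2.INTER_CUBIC),cv2.COLOR_RGB2GRAY)
r=cv2.matchTemplate(A[60:320,10:330],e[110:255,60:270],cv2.TM_CCOEFF_NORMED);print(cv2.minMaxLoc(r))
F=np.array([.571,-.161]); a=np.radians(11.1); fx=np.array([np.cos(a),np.sin(a)]); fy=np.array([-fx[1],fx[0]])
for y in(-.05,.05+.05): print(proj(s,[*(F+fy*(.2505+.025+(-.075 if y<0 else .075))),.012]))
```

```text
[486 191  18  16 166] [[486.0, 206.0], [486.0, 191.0], [503.0, 191.0], [503.0, 206.0]]
[260 195  49  10 286] [[259.6000061035156, 202.1999969482422], [260.0, 194.5], [308.20001220703125, 196.89999389648438], [307.79998779296875, 204.60000610351562]]
y [231 227  23  25 412] [242.5 240.1]
(-0.18370932340621948, 0.9624997973442078, (97, 89), (50, 49))
[259.07614102 199.03195087]
[309.82258824 200.94363608]
```

```bash
python3 -c "
from bench import ticket; print(ticket.close_job())"
```

```text
the job is handed in; nothing more can be done
None
```

The job is handed in, with no verdict returned: by the images the board was levered up about 11–12 mm over the rod and stayed up, the pry bar lies flat on the bench, and the glue bottle has not moved.

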